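# Set out the glazed cups by their tiles

## Robot

A 7-joint arm with a two-finger parallel gripper is mounted at the origin on the work surface. World frame = base frame: x ahead of the robot, y to its left, z up, the work surface at z = 0. Lengths are in m, angles in rad, forces in N, time in s.
With the tool pointing down it reaches from about 0.425 to 0.925 m from the base axis. Payload 6.8 kg.
Tool frame: the origin (TCP) lies at the very end of the fingers, on their centre line; the grasp point (between the pads) lies 19 mm behind it; z points along the fingers, x is the direction in which the jaws open and shut, and the axes are right-handed (so a half turn about z gives the same grasp; the last joint's range is limited). The gripper opens to 85 mm and grips with 20 to 120 N. Pads are 22 mm wide; open, the fingers measure 114 mm over their backs; the gripper's body (76 mm by 85 mm) begins 54 mm behind the grasp point. The pads swing forward as they close: fully open they stand 13 mm farther back than shut.
Start: joints at [1.004, 0.477, 0.022, 1.555, -0.011, 1.109, -0.083], TCP at [0.299, -0.605, 0.231] pointing down, gripper open.
Joint ranges: [-2.96, 2.96], [-0.34, 2.1], [-1.41, 1.46], [0.24, 2.44], [-1.37, 4.51], [0.17, 1.92], [-2.96, 2.96]. Speed limits (rad/s): [2.39, 2.39, 3.14, 3.14, 3.14, 3.14, 3.14].

## Interface

Orientations are given as a rotation vector (axis times angle).
In Python, from bench import get_obs, imaging, hand_in gives the robot as it stands.
- The arm moves only by the tool send_rows, never from a script. Its argument "motion" is a list of rows, each an object with "dp": the shift along the world's x, y, z in m, a list of three; "rot": the turn, a rotation vector about the world's x, y, z in rad, a list of three; "grip": the finger opening in m, from 0 to 0.0854. In form: [{"dp": [dx, dy, dz], "rot": [ax, ay, az], "grip": grip}, ...]. A call has 1 to 20 rows; each row shifts and turns the pose as measured when the row begins; what a row does not reach is not made up. A row lasts 1/8 s, in which the tool goes at most 62.5 mm and 10.7 degrees, less where a joint would pass 70% of its speed; a pose out of reach is approached as far as the arm can. A call is refused whole if a number of a shift passes 0.0625 or a number of a turn 0.188, either way. A call with a gripper value outside its range is refused whole. The fingers move at their own pace and stop on an object; "grip_force" is the grip in N (left out, the last holds). Time passes only in rows, so rows that do not move let the fingers close. It gives the time, the measured TCP pose, the force and the opening at its end, in the units of the state.
- get_obs(): the state, without advancing time (a new reading comes with each control period).
- imaging.grab_frame(name): name is "scene" or "side" or "wrist"; returns a dict with "img" (400x640x3 uint8, red, green, blue), "fx", "fy", "cx", "cy" (pixels), "R" (3x3) and "t" (3): a world point X has camera coordinates R X + t. Camera axes: x right, y down, z forward; pixel columns grow to the right and rows downward; lengths in m; the calibration is good to about 2 mm. A picture is of the moment at which its call begins. There is no depth.
- hand_in(): hands the job in, once; it reports no verdict.
The state is a dict: "clock": time; "joints": joint angles; "qvel": joint speeds; "tau": joint torques, N m; "tcp_pos": TCP position; "orientation": TCP orientation; "contact_force": force on the tool from outside, world axes, zero at the start; "moment": the same for the moment, N m; "grip_width": finger opening in m.
Only numpy, scipy, OpenCV 4.12 (cv2) and the standard library are available. Lean on these libraries where they do the work, as an engineer would, in place of code of your own. Each camera call takes 0.05 s, during which the arm holds its last target. There are 200 camera calls.

## Task

Move the four glazed cups out of the dark wooden rack into the white one, so that they stand in the order shown by its row of glaze tiles: each cup upright in the middle of the tile of its own colour. Set them down rather than dropping them, and leave the unglazed bowl where it is.

Things in the scene. Friction and masses are not known exactly. Their poses are not given: they have to be found in the camera images.
- cup_blue_center (a point): Centre (half-way up, on the axis) of the loose blue glazed cup: straight-sided, round, 48 mm outside diameter, 70 mm tall, 4 mm walls, open at the top, plain clay foot, about 130 g. z points up through its mouth. It starts upright in one bay of the dark wooden rack: four cups in a straight row, 80 mm apart, floor of the rack 12 mm above the table, low ribs (8 mm thick, reaching 26 mm above the table) between neighbours; the rack is 70 mm deep across the row.
- cup_green_center (a point): Centre (half-way up, on the axis) of the loose green glazed cup: straight-sided, round, 48 mm outside diameter, 70 mm tall, 4 mm walls, open at the top, plain clay foot, about 130 g. z points up through its mouth. It starts upright in one bay of the dark wooden rack: four cups in a straight row, 80 mm apart, floor of the rack 12 mm above the table, low ribs (8 mm thick, reaching 26 mm above the table) between neighbours; the rack is 70 mm deep across the row.
- cup_red_center (a point): Centre (half-way up, on the axis) of the loose red glazed cup: straight-sided, round, 48 mm outside diameter, 70 mm tall, 4 mm walls, open at the top, plain clay foot, about 130 g. z points up through its mouth. It starts upright in one bay of the dark wooden rack: four cups in a straight row, 80 mm apart, floor of the rack 12 mm above the table, low ribs (8 mm thick, reaching 26 mm above the table) between neighbours; the rack is 70 mm deep across the row.
- cup_yellow_center (a point): Centre (half-way up, on the axis) of the loose yellow glazed cup: straight-sided, round, 48 mm outside diameter, 70 mm tall, 4 mm walls, open at the top, plain clay foot, about 130 g. z points up through its mouth. It starts upright in one bay of the dark wooden rack: four cups in a straight row, 80 mm apart, floor of the rack 12 mm above the table, low ribs (8 mm thick, reaching 26 mm above the table) between neighbours; the rack is 70 mm deep across the row.
- seat_blue (a point): Middle of the top face of the blue tile, fixed: 60 x 60 mm, 6 mm thick, top 18 mm above the table, one of four tiles in a straight row, 80 mm apart, in the bays of the white rack. x points across the row, y along the row. Ribs 8 mm thick stand 40 mm to either side of the middle along y and rise 8 mm above the tile; the bay is open along x.
- seat_green (a point): Middle of the top face of the green tile, fixed: 60 x 60 mm, 6 mm thick, top 18 mm above the table, one of four tiles in a straight row, 80 mm apart, in the bays of the white rack. x points across the row, y along the row. Ribs 8 mm thick stand 40 mm to either side of the middle along y and rise 8 mm above the tile; the bay is open along x.
- seat_red (a point): Middle of the top face of the red tile, fixed: 60 x 60 mm, 6 mm thick, top 18 mm above the table, one of four tiles in a straight row, 80 mm apart, in the bays of the white rack. x points across the row, y along the row. Ribs 8 mm thick stand 40 mm to either side of the middle along y and rise 8 mm above the tile; the bay is open along x.
- seat_yellow (a point): Middle of the top face of the yellow tile, fixed: 60 x 60 mm, 6 mm thick, top 18 mm above the table, one of four tiles in a straight row, 80 mm apart, in the bays of the white rack. x points across the row, y along the row. Ribs 8 mm thick stand 40 mm to either side of the middle along y and rise 8 mm above the tile; the bay is open along x.
- bowl_center (a point): Centre (half-way up, on the axis) of the loose unglazed clay-coloured bowl on the table beside the racks: 104 mm across the rim, 48 mm tall. To be left where it is.
- show_rack: The white rack that carries the four tiles, fixed: 336 mm long (its y), 70 mm deep (its x), floor 12 mm and ribs 26 mm above the table. Origin at the centre of its underside. Between the two racks lie only low things (at most 20 mm).

How it is judged:
At the end, for the whole second after the job is handed in: Each cup stands upright (within 0.12 rad) on the tile of its own colour, its axis within 12 mm of the tile's middle, its foot down on the tile (centre 30 to 40 mm above the tile's top), at rest (under 0.02 m/s and 0.2 rad/s) (horizontal distance between cup_blue_center and seat_blue below 0.012 m and z of cup_blue_center in the frame of seat_blue between 0.03 and 0.04 m and angle between each of cup_blue_center, cup_green_center, cup_red_center, cup_yellow_center's own z axis and vertical below 0.12 rad and linear speed of each of cup_blue, cup_green, cup_red, cup_yellow below 0.02 m/s and angular speed of each of cup_blue, cup_green, cup_red, cup_yellow below 0.2 rad/s and horizontal distance between cup_green_center and seat_green below 0.012 m and z of cup_green_center in the frame of seat_green between 0.03 and 0.04 m and horizontal distance between cup_red_center and seat_red below 0.012 m and z of cup_red_center in the frame of seat_red between 0.03 and 0.04 m and horizontal distance between cup_yellow_center and seat_yellow below 0.012 m and z of cup_yellow_center in the frame of seat_yellow between 0.03 and 0.04 m); the robot touches nothing.
It fails at once if the blue cup falls freely (touching nothing while its centre is more than 85 mm above the table, over 30 mm above its seat) (height (world z) of cup_blue_center above 0.085 m and contact force between cup_blue and anything else below 0.02 N).
It fails at once if the green cup falls freely (touching nothing while its centre is more than 85 mm above the table, over 30 mm above its seat) (height (world z) of cup_green_center above 0.085 m and contact force between cup_green and anything else below 0.02 N).
It fails at once if the red cup falls freely (touching nothing while its centre is more than 85 mm above the table, over 30 mm above its seat) (height (world z) of cup_red_center above 0.085 m and contact force between cup_red and anything else below 0.02 N).
It fails at once if the yellow cup falls freely (touching nothing while its centre is more than 85 mm above the table, over 30 mm above its seat) (height (world z) of cup_yellow_center above 0.085 m and contact force between cup_yellow and anything else below 0.02 N).
It fails at once if the bowl is moved by more than 20 mm (distance of bowl_center from where it was at the start of the episode above 0.02 m).
It also fails if it takes over 106 s, if anything falls off the work surface, if the arm or the gripper's body presses on something with over 40 N, if the wrist force passes 120 N, or if a joint passes its speed limit or range.

## Working session

There is one attempt and no reset: what is moved stays moved. The work goes in short steps, Python scripts to look and compute and a tool call to move; the robot and the scene stay as the last step left them, time stands still between calls to the robot, and variables do not carry over. Pictures are saved under pics/ and viewed, about 12 in all and at most 16, crops included, and the job is handed in when it is done.

Besides the shell and the picture viewer there is one more tool, called after ">>>" in YAML: its name, and indented under it one key for each argument. send_rows: Moves the arm, as the interface text tells. Its arguments: {"type":"object","properties":{"motion":{"type":"array","items":{"type":"object","properties":{"dp":{"type":"array","items":{"type":"number"}},"rot":{"type":"array","items":{"type":"number"}},"grip":{"type":"number"}}}},"grip_force":{"type":"number"}},"required":["motion"]}

```bash
mkdir -p pics
python3 - <<'E'
from bench import get_obs, imaging
import cv2
print(get_obs())
for n in("scene","side"):
    f=imaging.grab_frame(n); cv2.imwrite(f"pics/{n}0.png",f["img"][:,:,::-1]); print(n,{k:f[k] for k in f if k!="img"})
E
```

```text
{'clock': 0.0, 'joints': array([ 1.00389543,  0.4778229 ,  0.02237467,  1.55646413, -0.01154439,
        1.10927362, -0.08305266]), 'qvel': array([-0.0002676 , -0.00028067, -0.00107986, -0.00135942, -0.00085967,
       -0.00070154, -0.00160744]), 'tau': array([ 7.12628753e-04, -5.96447539e+01,  1.60817306e+00, -2.81197947e+01,
        1.24863055e-02,  9.34629614e-03, -3.25514415e-07]), 'tcp_pos': array([ 0.2986557 , -0.6046737 ,  0.23030573]), 'orientation': array([-2.66766105e+00,  1.65761938e+00,  2.54363388e-03]), 'contact_force': array([ 0.16726732,  0.05496531, -0.05428217]), 'moment': array([ 0.03286388, -0.01959714,  0.0236822 ]), 'grip_width': 0.085230682543805}
scene {'fx': 476.21877131385094, 'fy': 476.21877131385094, 'cx': 316.4576345108394, 'cy': 198.06971488444933, 'R': array([[ 0.6388959 ,  0.76928762,  0.00292998],
       [ 0.44599394, -0.36729077, -0.81620273],
       [-0.6268185 ,  0.52277534, -0.57775818]]), 't': array([-0.43423439, -0.15779079,  1.29448847])}
side {'fx': 402.34006806677974, 'fy': 402.34006806677974, 'cx': 315.27362066444925, 'cy': 202.97702153689636, 'R': array([[ 0.7570284 , -0.65319756, -0.01552239],
       [-0.46736225, -0.52474554, -0.71148762],
       [ 0.45659667,  0.54587092, -0.70252716]]), 't': array([-0.34042722,  0.35879414,  0.54413645])}
```

View pics/scene0.png

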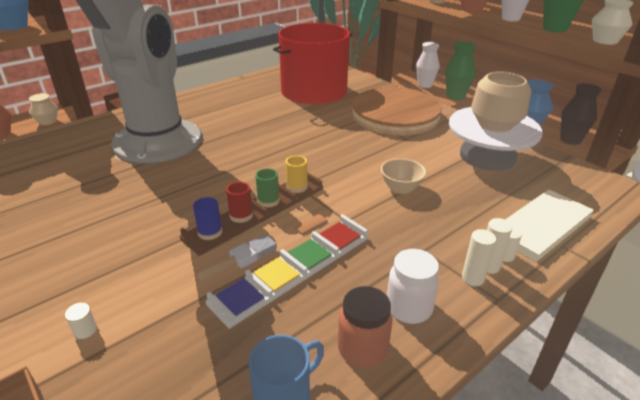

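View pics/side0.png

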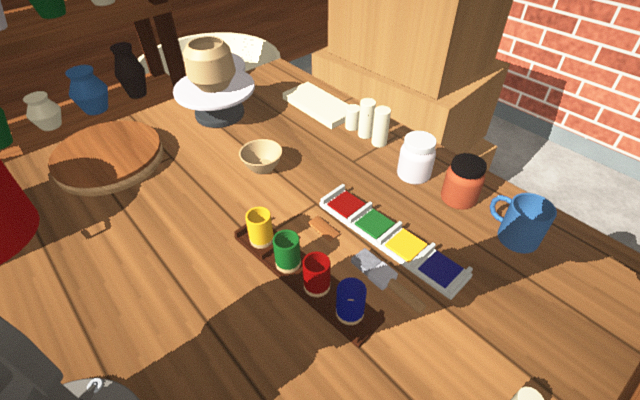

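Scene view: the dark rack's cups run blue (207,217), red (239,202), green (267,187), yellow (297,173). The tiles run blue (240,296), yellow (277,274), green (310,254), red (340,236). The side view agrees, with a bowl at (403,177) in the scene view and (261,156) in the side view. Next I'll triangulate the colour blobs.

```bash
cat > h.py <<'E'
import numpy as np, cv2
H={'blue':(112,130),'green':(50,85),'yellow':(20,32),'red':(0,8)}
def blobs(img,c,roi,smin=110,amin=120):
    hsv=cv2.cvtColor(img,cv2.COLOR_RGB2HSV); lo,hi=H[c]
    h,s,v=cv2.split(hsv); m=((h>=lo)&(h<=hi)&(s>(smin if c!='red' and c!='yellow' else 170))&(v>40))
    if c=='red': m|=(h>174)&(s>170)&(v>40)
    z=np.zeros_like(m); x0,x1,y0,y1=roi; z[y0:y1,x0:x1]=1; m=(m&z).astype(np.uint8)
    n,l,st,ce=cv2.connectedComponentsWithStats(m)
    return [(ce[i].round(1),st[i],l==i) for i in range(1,n) if st[i,4]>amin]
def ray(f,uv):
    d=f["R"].T@np.array([(uv[0]-f["cx"])/f["fx"],(uv[1]-f["cy"])/f["fy"],1]); return -f["R"].T@f["t"],d/np.linalg.norm(d)
def tri(fs,uvs):
    A=np.zeros((3,3));b=np.zeros(3);L=[]
    for f,uv in zip(fs,uvs):
        o,d=ray(f,uv);P=np.eye(3)-np.outer(d,d);A+=P;b+=P@o;L.append((P,o))
    X=np.linalg.solve(A,b); return X,[np.linalg.norm(P@(X-o)) for P,o in L]
def onz(f,uv,z):
    o,d=ray(f,uv); return o+d*(z-o[2])/d[2]
def proj(f,X):
    c=f["R"]@np.asarray(X,float)+f["t"]; return np.array([f["fx"]*c[0]/c[2]+f["cx"],f["fy"]*c[1]/c[2]+f["cy"]])
E
python3 - <<'E'
from h import *; from bench import imaging
np.set_printoptions(precision=4,suppress=True)
S=imaging.grab_frame("scene");D=imaging.grab_frame("side")
for c in H:
    a=sorted(blobs(S["img"],c,(180,375,140,325)),key=lambda b:b[0][0]-0) ; d=blobs(D["img"],c,(230,475,180,330))
    print(c,[(x[0],x[1][4]) for x in a],[(x[0],x[1][4]) for x in d])
    for x in a:
        for y in d:
            X,r=tri((S,D),(x[0],y[0]))
            if max(r)<.008: print('   ',X,r)
X,r=tri((S,D),((403,177),(261,156)));print('bowl',X,r)
E
```

```text
blue [(array([206.5, 215.5]), np.int32(692))] [(array([440.5, 268.8]), np.int32(827)), (array([350.5, 298.9]), np.int32(1067))]
    [ 0.4503 -0.09    0.0517] [np.float64(0.0004745908254011353), np.float64(0.0004745908254011187)]
green [] [(array([374.4, 223.3]), np.int32(598)), (array([286.1, 248.8]), np.int32(870))]
yellow [] [(array([259.3, 225.6]), np.int32(736)), (array([407. , 244.2]), np.int32(577))]
red [(array([339. , 234.2]), np.int32(395))] [(array([345.9, 203.6]), np.int32(518)), (array([315.8, 271.6]), np.int32(1016))]
    [0.6265 0.1024 0.0151] [np.float64(0.00015358584478628783), np.float64(0.00015358584478628303)]
bowl [0.5765 0.3467 0.0275] [np.float64(0.0021902825718324265), np.float64(0.002190282571832469)]
```

Run:
```python
from h import *; from bench import imaging
np.set_printoptions(precision=4,suppress=True)
S=imaging.grab_frame("scene");D=imaging.grab_frame("side")
P={'cupB':((206.5,215.5),(350.5,298.9)),'cupR':((239,201),(315.8,271.6)),'cupG':((267,186),(286.1,248.8)),'cupY':((297,172),(259.3,225.6)),
'tB':((240,296),(440.5,268.8)),'tY':((277,274),(407,244.2)),'tG':((310,254),(374.4,223.3)),'tR':((340,236),(345.9,203.6))}
for k,(a,b) in P.items():
    X,r=tri((S,D),(a,b)); print(k,X,r[0].round(4),np.linalg.norm(X[:2]).round(3))
```

```text
cupB [ 0.4503 -0.09    0.0517] 0.0005 0.459
cupR [ 0.4442 -0.0105  0.0484] 0.0019 0.444
cupG [0.4362 0.0647 0.0491] 0.0015 0.441
cupY [0.4331 0.1476 0.0488] 0.0001 0.458
tB [ 0.6401 -0.1376  0.0129] 0.0005 0.655
tY [ 0.6383 -0.0583  0.0142] 0.0004 0.641
tG [0.6326 0.0232 0.012 ] 0.0001 0.633
tR [0.6286 0.104  0.0117] 0.0009 0.637
```

>>> send_rows:
  motion:
    - {"dp": [0.02,0.05,0.01],"rot": [0,0,0.1],"grip": 0.085}
    - {"dp": [0.02,0.05,0.01],"rot": [0,0,0.1],"grip": 0.085}
    - {"dp": [0.02,0.05,0.01],"rot": [0,0,0.1],"grip": 0.085}
    - {"dp": [0.02,0.05,0.01],"rot": [0,0,0.1],"grip": 0.085}
    - {"dp": [0.02,0.05,0.01],"rot": [0,0,0.1],"grip": 0.085}
    - {"dp": [0.02,0.05,0.01],"rot": [0,0,0.1],"grip": 0.085}
    - {"dp": [0.02,0.05,0.01],"rot": [0,0,0.1],"grip": 0.085}
    - {"dp": [0.02,0.05,0.01],"rot": [0,0,0.1],"grip": 0.085}
    - {"dp": [0.02,0.05,0.01],"rot": [0,0,0.1],"grip": 0.085}
    - {"dp": [0.02,0.05,0.01],"rot": [0,0,0.1],"grip": 0.085}
    - {"dp": [0.02,0.05,0.01],"rot": [0,0,0.1],"grip": 0.085}
    - {"dp": [0.02,0.05,0.01],"rot": [0,0,0.1],"grip": 0.085}
    - {"dp": [0,0,0],"rot": [0,0,0],"grip": 0.085}

```text
clock: 1.92
tcp_pos: [0.5408, 0.0155, 0.3559]
orientation: [3.133, 0.198, 0.01]
contact_force: [-0.6, -1.2, -0.4]
grip_width: 0.0849
```

Run:
```python
from bench import get_obs, imaging
import cv2,pickle
from scipy.spatial.transform import Rotation as R
o=get_obs(); print(o['tcp_pos'],o['joints'].round(3)); print(R.from_rotvec(o['orientation']).as_matrix().round(4))
f=imaging.grab_frame("wrist"); cv2.imwrite("pics/w1.png",f["img"][:,:,::-1]); pickle.dump(f,open("w1.pkl","wb"))
print(-f["R"].T@f["t"],f["R"].round(3),f["fx"])
```

```text
[0.54081732 0.01545806 0.35588489] [ 0.316  0.198 -0.538  1.685  0.109  1.282 -0.118]
[[ 0.9921  0.1257  0.0062]
 [ 0.1257 -0.9921 -0.0022]
 [ 0.0059  0.003  -1.    ]]
[0.52911768 0.09639329 0.49938511] [[ 0.992  0.125  0.005]
 [ 0.117 -0.94   0.321]
 [ 0.045 -0.318 -0.947]] 297.3529999938596
```

View pics/w1.png

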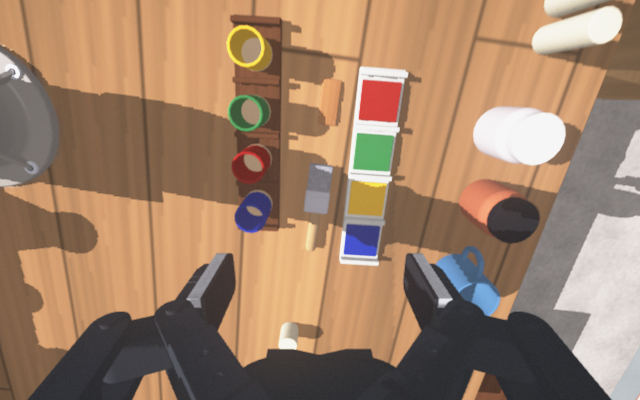

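Wrist view: the cups are at (249,48) yellow, (249,113) green, (252,163) red and (254,211) blue. The tiles are at (380,100) red, (374,152) green, (367,198) yellow and (361,241) blue. Everything is clear of the fingers, so I'll refine with silhouette models in the wrist and side views.

```bash
cat > fit.py <<'E'
from h import *
from scipy.optimize import least_squares
t=np.linspace(0,2*np.pi,48,endpoint=False)
CUP=np.vstack([np.c_[.024*np.cos(t),.024*np.sin(t),0*t+z] for z in(-.025,.035)])
def tile(yaw):
    c,s=np.cos(yaw),np.sin(yaw); q=np.array([[-1,-1],[1,-1],[1,1],[-1,1]])*.03
    return np.c_[q@np.array([[c,s],[-s,c]]),np.zeros(4)]
def hc(p):
    h=cv2.convexHull(np.float32(p)); m=cv2.moments(h); return np.array([m['m10']/m['m00'],m['m01']/m['m00']]),m['m00']
def meas(f,c,X,rad=26,amin=60):
    u=proj(f,X); roi=[int(max(0,v)) for v in(u[0]-rad,u[0]+rad,u[1]-rad,u[1]+rad)]
    b=blobs(f["img"],c,roi,80,amin)
    if not b: return None
    ys,xs=np.nonzero(np.any([q[2] for q in b],axis=0)); e=.5
    return hc(np.vstack([np.c_[xs+a,ys+d] for a in(-e,e) for d in(-e,e)]))
def fit(fs,ms,M,X0,zfix=None):
    def r(p):
        X=np.r_[p[:2],zfix if zfix else p[2]]
        return np.concatenate([hc([proj(f,X+m) for m in M])[0]-q[0] for f,q in zip(fs,ms)])
    s=least_squares(r,X0[:2] if zfix else X0,diff_step=1e-3); X=np.r_[s.x[:2],zfix if zfix else s.x[2]]
    return X,np.abs(s.fun).max(),[hc([proj(f,X+m) for m in M])[1]/q[1] for f,q in zip(fs,ms)]
E
python3 - <<'E'
from fit import *; from bench import imaging; import pickle
np.set_printoptions(precision=4,suppress=True)
D=imaging.grab_frame("side");W=pickle.load(open("w1.pkl","rb"))
C={'blue':(.450,-.09),'red':(.444,-.0105),'green':(.437,.067),'yellow':(.433,.1476)}
T={'blue':(.640,-.1376),'yellow':(.637,-.058),'green':(.633,.023),'red':(.6286,.104)}
for nm,d,M,z in(('cup',C,CUP,.047),('tile',T,tile(.05),.018)):
  for c,xy in d.items():
    X0=np.r_[xy,z]; a,b=meas(W,c,X0),meas(D,c,X0)
    print(nm,c)
    if a and b: print('  both',*fit((W,D),(a,b),M,X0))
    if a: print('  W zfix',*fit((W,),(a,),M,X0,z))
    if b: print('  S zfix',*fit((D,),(b,),M,X0,z))
E
```

```text
cup blue
  both [ 0.4489 -0.0915  0.0491] 0.3157186090941764 [1.02885022164815, 1.0136340366876335]
  W zfix [ 0.4489 -0.0927  0.047 ] 2.55874425647562e-07 [1.0187427070759096]
  S zfix [ 0.4494 -0.0903  0.047 ] 1.2060220342391403e-06 [1.0063372524265781]
cup red
  both [ 0.4425 -0.0093  0.0454] 0.7370049457962864 [1.720255862094508, 0.9880365520039154]
  W zfix [ 0.4421 -0.0083  0.047 ] 6.122795923602098e-07 [1.7355260880118273]
  S zfix [ 0.4427 -0.011   0.047 ] 3.138194983876019e-07 [0.9936446039288347]
cup green
  both [0.4345 0.0612 0.0498] 0.4326755359633694 [1.0377082074031523, 1.0375057018409426]
  W zfix [0.4342 0.0607 0.047 ] 1.7996484302784665e-06 [1.0234797868482453]
  S zfix [0.4352 0.0637 0.047 ] 1.3740806821260776e-06 [1.0275225946060493]
cup yellow
  both [0.4316 0.1438 0.0477] 0.39016173732750303 [1.065115155797242, 1.0147174363959892]
  W zfix [0.4316 0.1437 0.047 ] 1.308556136336847e-06 [1.0604961152400487]
  S zfix [0.4314 0.1451 0.047 ] 8.319560720337904e-07 [1.0121516068771514]
tile blue
  both [ 0.6374 -0.1389  0.0184] 0.3250166703919035 [0.9891527895681965, 0.
[... 235 characters left out ...]
64 [1.1253757432050158, 0.9346069060441459]
  W zfix [ 0.6346 -0.0601  0.018 ] 3.8442422578555124e-06 [1.12182463054316]
  S zfix [ 0.6332 -0.0589  0.018 ] 5.006583478461835e-06 [0.9340815553762789]
tile green
  both [0.629  0.0202 0.0184] 0.2878640690186103 [1.0365223438404256, 0.9176566657118026]
  W zfix [0.6294 0.0199 0.018 ] 1.813497704006295e-06 [1.0343057914413856]
  S zfix [0.6287 0.0207 0.018 ] 2.2727299153757485e-06 [0.9169523449262675]
tile red
  both [0.6245 0.0998 0.0193] 0.29248323699601997 [1.077592272433453, 0.9513644369190116]
  W zfix [0.625  0.0996 0.018 ] 1.515640178695321e-06 [1.0712798916113873]
  S zfix [0.6249 0.101  0.018 ] 1.1540771254203719e-06 [0.9476259159027067]
```

Both views agree to about 2 mm. The heights match the text too: cup centres about 0.047–0.050, tile tops about 0.018. I'll take blue first, with the jaws across the row (yaw about 4°).

>>> send_rows:
  grip_force: 40
  motion:
    - {"dp": [-0.015,-0.018,-0.035],"rot": [0,0,-0.02],"grip": 0.085}
    - {"dp": [-0.015,-0.018,-0.035],"rot": [0,0,-0.02],"grip": 0.085}
    - {"dp": [-0.015,-0.018,-0.035],"rot": [0,0,-0.02],"grip": 0.085}
    - {"dp": [-0.015,-0.018,-0.035],"rot": [0,0,0],"grip": 0.085}
    - {"dp": [-0.015,-0.018,-0.035],"rot": [0,0,0],"grip": 0.085}
    - {"dp": [-0.015,-0.018,-0.03],"rot": [0,0,0],"grip": 0.085}
    - {"dp": [0,0,0],"rot": [0,0,0],"grip": 0.085}
    - {"dp": [0,0,0],"rot": [0,0,0],"grip": 0.085}

```text
clock: 3.02
tcp_pos: [0.4415, -0.114, 0.1442]
orientation: [3.131, 0.046, 0.004]
contact_force: [0.7, -1.1, 0.5]
grip_width: 0.085
```

>>> send_rows:
  motion:
    - {"dp": [0.0075,0.022,-0.02],"rot": [0,0,0.03],"grip": 0.085}
    - {"dp": [0,0,0],"rot": [0,0,0],"grip": 0.085}
    - {"dp": [0,0,0],"rot": [0,0,0],"grip": 0.085}

```text
clock: 3.4
tcp_pos: [0.453, -0.092, 0.1276]
orientation: [3.128, 0.092, 0.015]
contact_force: [-0.1, 0.0, 0.1]
grip_width: 0.0847
```

Run:
```python
from bench import get_obs, imaging
import cv2
o=get_obs(); print(o['tcp_pos'],o['orientation'])
f=imaging.grab_frame("wrist"); cv2.imwrite("pics/w2.png",f["img"][:,:,::-1])
```

```text
[ 0.45300401 -0.09202638  0.12755567] [3.12789874 0.09185969 0.01509204]
```

View pics/w2.png

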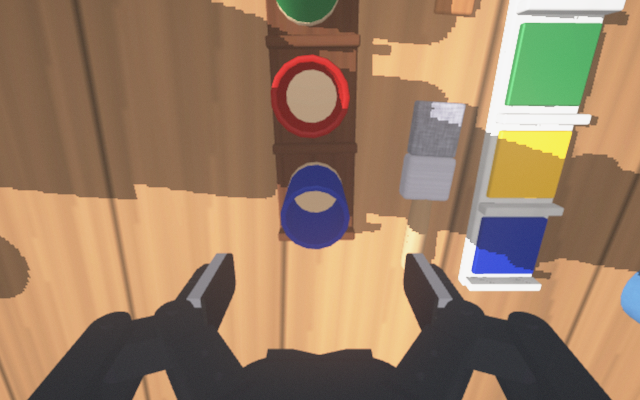

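The blue cup (315,207) sits centred between the fingers, with the red cup clear. Descending to grip.

>>> send_rows:
  grip_force: 40
  motion:
    - {"dp": [-0.003,0,-0.03],"rot": [0,0,0],"grip": 0.085}
    - {"dp": [0,0,-0.03],"rot": [0,0,0],"grip": 0.085}
    - {"dp": [0,0,-0.02],"rot": [0,0,0],"grip": 0.085}
    - {"dp": [0,0,-0.006],"rot": [0,0,0],"grip": 0.085}
    - {"dp": [0,0,0],"rot": [0,0,0],"grip": 0.085}
    - {"dp": [0,0,0],"rot": [0,0,0],"grip": 0.085}

```text
clock: 4.2
tcp_pos: [0.4544, -0.0953, 0.0447]
orientation: [3.124, 0.084, 0.031]
contact_force: [-0.2, 0.1, 0.1]
grip_width: 0.0851
```

>>> send_rows:
  motion:
    - {"dp": [-0.005,0.003,-0.008],"rot": [0,0.02,0],"grip": 0.085}
    - {"dp": [0,0,0],"rot": [0,0,0],"grip": 0.085}
    - {"dp": [0,0,0],"rot": [0,0,0],"grip": 0.085}

```text
clock: 4.58
tcp_pos: [0.45, -0.0922, 0.0373]
orientation: [3.124, 0.083, 0.001]
contact_force: [-0.5, 0.2, -0.5]
grip_width: 0.0848
```

>>> send_rows:
  motion:
    - {"dp": [0,0,0],"rot": [0,0,0],"grip": 0.03}
    - {"dp": [0,0,0],"rot": [0,0,0],"grip": 0.03}
    - {"dp": [0,0,0],"rot": [0,0,0],"grip": 0.03}
    - {"dp": [0,0,0],"rot": [0,0,0],"grip": 0.03}
    - {"dp": [0,0,0],"rot": [0,0,0],"grip": 0.03}
    - {"dp": [0,0,0],"rot": [0,0,0],"grip": 0.03}

```text
clock: 5.32
tcp_pos: [0.4502, -0.0922, 0.0376]
orientation: [3.124, 0.083, 0.002]
contact_force: [0.2, -0.5, 1.5]
grip_width: 0.0467
```

>>> send_rows:
  motion:
    - {"dp": [0,0,0.02],"rot": [0,0,0],"grip": 0.03}
    - {"dp": [0,0,0.025],"rot": [0,0,0],"grip": 0.03}
    - {"dp": [0,0,0.025],"rot": [0,0,0],"grip": 0.03}
    - {"dp": [0,0,0.02],"rot": [0,0,0],"grip": 0.03}
    - {"dp": [0.02,-0.005,0],"rot": [0,0,0],"grip": 0.03}
    - {"dp": [0.03,-0.008,0],"rot": [0,0,0],"grip": 0.03}
    - {"dp": [0.03,-0.008,0],"rot": [0,0,0],"grip": 0.03}
    - {"dp": [0.03,-0.008,0],"rot": [0,0,0],"grip": 0.03}
    - {"dp": [0.03,-0.008,0],"rot": [0,0,0],"grip": 0.03}
    - {"dp": [0.02,-0.005,0],"rot": [0,0,0],"grip": 0.03}
    - {"dp": [0.01,-0.002,0],"rot": [0,0,0],"grip": 0.03}
    - {"dp": [0,0,0],"rot": [0,0,0],"grip": 0.03}
    - {"dp": [0,0,0],"rot": [0,0,0],"grip": 0.03}

```text
clock: 6.95
tcp_pos: [0.6189, -0.1378, 0.1263]
orientation: [3.125, 0.084, -0.015]
contact_force: [-0.7, -0.3, -1.5]
grip_width: 0.0465
```

>>> send_rows:
  motion:
    - {"dp": [0.0185,-0.0015,0],"rot": [0,-0.01,0],"grip": 0.03}
    - {"dp": [0,0,-0.025],"rot": [0,0,0],"grip": 0.03}
    - {"dp": [0,0,-0.025],"rot": [0,0,0],"grip": 0.03}
    - {"dp": [0,0,-0.012],"rot": [0,0,0],"grip": 0.03}
    - {"dp": [0,0,0],"rot": [0,0,0],"grip": 0.03}
    - {"dp": [0,0,0],"rot": [0,0,0],"grip": 0.03}

```text
clock: 7.7
tcp_pos: [0.6418, -0.1392, 0.0653]
orientation: [3.123, 0.084, 0.012]
contact_force: [0.1, -0.4, -1.4]
grip_width: 0.0466
```

>>> send_rows:
  motion:
    - {"dp": [-0.004,0,-0.01],"rot": [0,0.007,0],"grip": 0.03}
    - {"dp": [0,0,-0.005],"rot": [0,0,0],"grip": 0.03}
    - {"dp": [0,0,0],"rot": [0,0,0],"grip": 0.03}
    - {"dp": [0,0,0],"rot": [0,0,0],"grip": 0.03}

```text
clock: 8.2
tcp_pos: [0.6385, -0.1395, 0.051]
orientation: [3.123, 0.084, 0.004]
contact_force: [0.0, -0.0, -1.6]
grip_width: 0.0462
```

Run:
```python
from bench import get_obs, imaging
import cv2
o=get_obs(); print(o['tcp_pos'],o['orientation'])
f=imaging.grab_frame("side"); cv2.imwrite("pics/s3.png",cv2.resize(f["img"][140:340,300:520,::-1],None,fx=2.5,fy=2.5))
```

```text
[ 0.63848401 -0.13947119  0.05098717] [3.12294558 0.08400137 0.00395794]
```

View pics/s3.png

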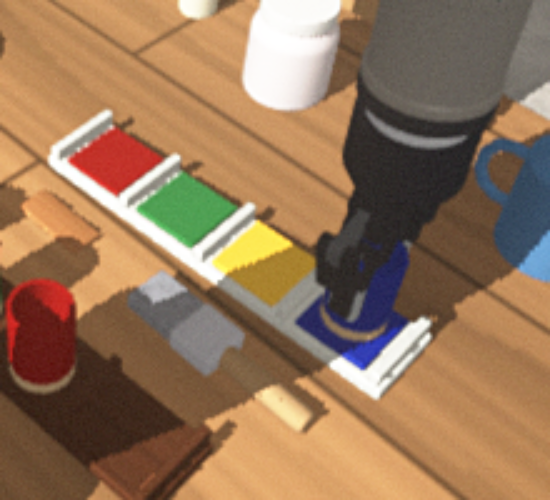

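The blue cup is upright above its tile (centre about 355,320 in the crop). Setting it down.

>>> send_rows:
  motion:
    - {"dp": [-0.001,0,-0.004],"rot": [0,0,0],"grip": 0.03}
    - {"dp": [0,0,-0.002],"rot": [0,0,0],"grip": 0.03}
    - {"dp": [0,0,-0.001],"rot": [0,0,0],"grip": 0.03}
    - {"dp": [0,0,0],"rot": [0,0,0],"grip": 0.03}

```text
clock: 8.75
tcp_pos: [0.6376, -0.1395, 0.0438]
orientation: [3.123, 0.084, 0.005]
contact_force: [0.4, 0.1, -0.7]
grip_width: 0.0464
```

>>> send_rows:
  motion:
    - {"dp": [0,0,-0.0005],"rot": [0,0,0],"grip": 0.085}
    - {"dp": [0,0,0],"rot": [0,0,0],"grip": 0.085}
    - {"dp": [0,0,0],"rot": [0,0,0],"grip": 0.085}
    - {"dp": [0,0,0],"rot": [0,0,0],"grip": 0.085}
    - {"dp": [0,0,0.02],"rot": [0,0,0],"grip": 0.085}
    - {"dp": [0,0,0.03],"rot": [0,0,0],"grip": 0.085}
    - {"dp": [0,0,0.03],"rot": [0,0,0],"grip": 0.085}
    - {"dp": [-0.02,0.013,0.01],"rot": [0,0,0],"grip": 0.085}
    - {"dp": [-0.035,0.024,0],"rot": [0,0,0],"grip": 0.085}
    - {"dp": [-0.035,0.024,0],"rot": [0,0,0],"grip": 0.085}
    - {"dp": [-0.035,0.024,0],"rot": [0,0,0],"grip": 0.085}
    - {"dp": [-0.035,0.024,0],"rot": [0,0,0],"grip": 0.085}
    - {"dp": [-0.02,0.013,0],"rot": [0,0,0],"grip": 0.085}
    - {"dp": [-0.005,0.003,0],"rot": [0,0,0],"grip": 0.085}
    - {"dp": [0,0,0],"rot": [0,0,0],"grip": 0.085}
    - {"dp": [0,0,0],"rot": [0,0,0],"grip": 0.085}

```text
clock: 10.75
tcp_pos: [0.4545, -0.012, 0.152]
orientation: [3.118, 0.082, 0.038]
contact_force: [0.2, 0.0, -0.7]
grip_width: 0.0853
```

Run:
```python
from fit import *; from bench import get_obs, imaging
np.set_printoptions(precision=4,suppress=True)
D=imaging.grab_frame("side");W=imaging.grab_frame("wrist"); S=imaging.grab_frame("scene")
for n,f in(("W",W),("D",D),("S",S)):
  for c,X0 in(('blue',(.6374,-.139,.053)),('red',(.4425,-.0105,.047)),('green',(.4345,.062,.047))):
    a=meas(f,c,X0,60 if n=='W' else 26)
    if a: print(n,c,*fit((f,),(a,),CUP,X0,X0[2]))
cv2.imwrite("pics/w4.png",np.hstack([cv2.resize(W["img"],(480,300)),cv2.resize(D["img"][130:330,290:500],(315,300))])[:,:,::-1])
```

```text
W blue [ 0.6175 -0.1015  0.053 ] 2.0905102360302408e-06 [1.9986798728119397]
W red [ 0.4422 -0.0131  0.047 ] 2.745636834333709e-06 [1.0383493852994787]
W green [0.435 0.062 0.047] 1.8867085032070463e-06 [1.0045900470799412]
D blue [ 0.6264 -0.1422  0.053 ] 2.0360878920655523e-06 [0.693434635430181]
D red [ 0.4428 -0.011   0.047 ] 1.9080125639447942e-06 [0.9931127626204856]
D green [0.4318 0.0618 0.047 ] 7.439535352204985e-07 [1.1498731046636823]
S blue [ 0.6494 -0.1432  0.053 ] 1.5639616606222262e-06 [0.7521644871947825]
S green [0.4376 0.0617 0.047 ] 1.9632080352494086e-06 [1.2102579582756272]
```

View pics/w4.png

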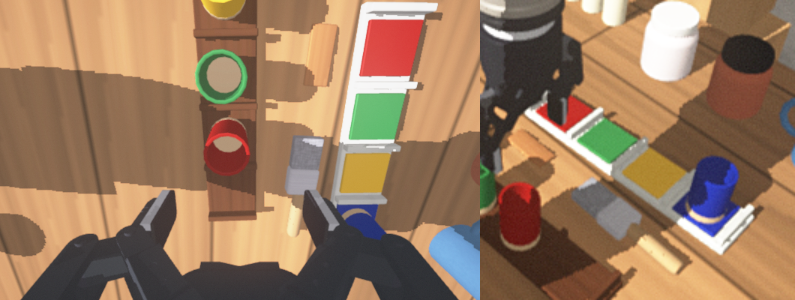

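Blue stands upright on its tile (712,190 in the picture). Its numeric fit is invalid because cup and tile colours merge. Red measures (.4424,−.012) and green (.4345,.062). Next is the red grasp.

>>> send_rows:
  motion:
    - {"dp": [-0.012,0,-0.02],"rot": [0,0.025,0],"grip": 0.085}
    - {"dp": [-0.002,0.001,-0.03],"rot": [0,0,0],"grip": 0.085}
    - {"dp": [0,0,-0.025],"rot": [0,0,0],"grip": 0.085}
    - {"dp": [0,0,-0.015],"rot": [0,0,0],"grip": 0.085}
    - {"dp": [0,0,0],"rot": [0,0,0],"grip": 0.085}
    - {"dp": [0,0,0],"rot": [0,0,0],"grip": 0.085}

```text
clock: 11.65
tcp_pos: [0.4367, -0.0117, 0.055]
orientation: [3.12, 0.08, -0.016]
contact_force: [-0.3, 0.6, 0.3]
grip_width: 0.085
```

>>> send_rows:
  motion:
    - {"dp": [0.0055,0,-0.01],"rot": [0,-0.01,0],"grip": 0.085}
    - {"dp": [0,0,-0.007],"rot": [0,0,0],"grip": 0.085}
    - {"dp": [0,0,0],"rot": [0,0,0],"grip": 0.085}
    - {"dp": [0,0,0],"rot": [0,0,0],"grip": 0.085}

```text
clock: 12.15
tcp_pos: [0.4439, -0.0118, 0.0382]
orientation: [3.119, 0.08, 0.006]
contact_force: [-0.0, 0.0, 1.0]
grip_width: 0.0849
```

>>> send_rows:
  motion:
    - {"dp": [0,0,0],"rot": [0,0,0],"grip": 0.03}
    - {"dp": [0,0,0],"rot": [0,0,0],"grip": 0.03}
    - {"dp": [0,0,0],"rot": [0,0,0],"grip": 0.03}
    - {"dp": [0,0,0],"rot": [0,0,0],"grip": 0.03}
    - {"dp": [0,0,0],"rot": [0,0,0],"grip": 0.03}
    - {"dp": [0,0,0],"rot": [0,0,0],"grip": 0.03}

```text
clock: 12.9
tcp_pos: [0.4441, -0.0118, 0.0387]
orientation: [3.119, 0.08, 0.007]
contact_force: [-0.3, -0.2, -0.1]
grip_width: 0.046
```

>>> send_rows:
  motion:
    - {"dp": [0,0,0.02],"rot": [0,0,0],"grip": 0.03}
    - {"dp": [0,0,0.025],"rot": [0,0,0],"grip": 0.03}
    - {"dp": [0,0,0.025],"rot": [0,0,0],"grip": 0.03}
    - {"dp": [0,0,0.025],"rot": [0,0,0],"grip": 0.03}
    - {"dp": [0.02,0.01,0.005],"rot": [0,0,0],"grip": 0.03}
    - {"dp": [0.03,0.02,0],"rot": [0,0,0],"grip": 0.03}
    - {"dp": [0.03,0.02,0],"rot": [0,0,0],"grip": 0.03}
    - {"dp": [0.03,0.02,0],"rot": [0,0,0],"grip": 0.03}
    - {"dp": [0.03,0.02,0],"rot": [0,0,0],"grip": 0.03}
    - {"dp": [0.02,0.012,0],"rot": [0,0,0],"grip": 0.03}
    - {"dp": [0.015,0.006,0],"rot": [0,0,0],"grip": 0.03}
    - {"dp": [0,0,0],"rot": [0,0,0],"grip": 0.03}
    - {"dp": [0,0,0],"rot": [0,0,0],"grip": 0.03}

```text
clock: 14.52
tcp_pos: [0.6182, 0.0973, 0.1375]
orientation: [3.117, 0.076, -0.01]
contact_force: [-0.1, -0.8, -2.1]
grip_width: 0.0464
```

>>> send_rows:
  motion:
    - {"dp": [0.005,0.002,-0.02],"rot": [0,-0.006,0],"grip": 0.03}
    - {"dp": [0,0,-0.025],"rot": [0,0,0],"grip": 0.03}
    - {"dp": [0,0,-0.02],"rot": [0,0,0],"grip": 0.03}
    - {"dp": [0,0,-0.012],"rot": [0,0,0],"grip": 0.03}
    - {"dp": [0,0,0],"rot": [0,0,0],"grip": 0.03}
    - {"dp": [0,0,0],"rot": [0,0,0],"grip": 0.03}

```text
clock: 15.28
tcp_pos: [0.6213, 0.0975, 0.0549]
orientation: [3.115, 0.074, -0.003]
contact_force: [0.2, 0.2, -1.4]
grip_width: 0.0467
```

>>> send_rows:
  motion:
    - {"dp": [0.003,0.002,-0.004],"rot": [0,-0.003,0],"grip": 0.03}
    - {"dp": [0,0,-0.003],"rot": [0,0,0],"grip": 0.03}
    - {"dp": [0,0,-0.002],"rot": [0,0,0],"grip": 0.03}
    - {"dp": [0,0,0],"rot": [0,0,0],"grip": 0.03}
    - {"dp": [0,0,0],"rot": [0,0,0],"grip": 0.03}

```text
clock: 15.9
tcp_pos: [0.6258, 0.1, 0.0472]
orientation: [3.116, 0.074, 0.008]
contact_force: [-0.1, -0.5, -1.2]
grip_width: 0.046
```

>>> send_rows:
  motion:
    - {"dp": [-0.001,0,-0.0015],"rot": [0,0.005,0],"grip": 0.03}
    - {"dp": [0,0,-0.001],"rot": [0,0,0],"grip": 0.03}
    - {"dp": [0,0,0],"rot": [0,0,0],"grip": 0.03}

```text
clock: 16.27
tcp_pos: [0.6249, 0.1, 0.0449]
orientation: [3.116, 0.074, -0.0]
contact_force: [-0.7, -0.1, -0.3]
grip_width: 0.0463
```

>>> send_rows:
  motion:
    - {"dp": [0,0,-0.0005],"rot": [0,0,0],"grip": 0.085}
    - {"dp": [0,0,0],"rot": [0,0,0],"grip": 0.085}
    - {"dp": [0,0,0],"rot": [0,0,0],"grip": 0.085}
    - {"dp": [0,0,0],"rot": [0,0,0],"grip": 0.085}
    - {"dp": [0,0,0.02],"rot": [0,0,0],"grip": 0.085}
    - {"dp": [0,0,0.03],"rot": [0,0,0],"grip": 0.085}
    - {"dp": [0,0,0.03],"rot": [0,0,0],"grip": 0.085}
    - {"dp": [-0.02,-0.004,0.01],"rot": [0,0,0],"grip": 0.085}
    - {"dp": [-0.035,-0.007,0],"rot": [0,0,0],"grip": 0.085}
    - {"dp": [-0.035,-0.007,0],"rot": [0,0,0],"grip": 0.085}
    - {"dp": [-0.035,-0.007,0],"rot": [0,0,0],"grip": 0.085}
    - {"dp": [-0.035,-0.007,0],"rot": [0,0,0],"grip": 0.085}
    - {"dp": [-0.02,-0.004,0],"rot": [0,0,0],"grip": 0.085}
    - {"dp": [-0.01,-0.002,0],"rot": [0,0,0],"grip": 0.085}
    - {"dp": [0,0,0],"rot": [0,0,0],"grip": 0.085}
    - {"dp": [0,0,0],"rot": [0,0,0],"grip": 0.085}

```text
clock: 18.27
tcp_pos: [0.4355, 0.0636, 0.1523]
orientation: [3.117, 0.075, 0.031]
contact_force: [0.2, -1.0, -0.2]
grip_width: 0.0848
```

Run:
```python
from fit import *; from bench import get_obs, imaging
np.set_printoptions(precision=4,suppress=True)
W=imaging.grab_frame("wrist"); D=imaging.grab_frame("side")
for c,X0 in(('green',(.4345,.062,.047)),('yellow',(.4316,.144,.047))):
    a=meas(W,c,X0,60)
    if a: print(c,*fit((W,),(a,),CUP,X0,X0[2]))
cv2.imwrite("pics/w5.png",np.hstack([cv2.resize(W["img"],(480,300)),cv2.resize(D["img"][130:330,290:500],(315,300))])[:,:,::-1])
```

```text
green [0.4349 0.0616 0.047 ] 1.7005629615596263e-07 [1.0087115315578778]
yellow [0.4331 0.1434 0.047 ] 6.296632761859655e-07 [1.0744814263674647]
```

View pics/w5.png

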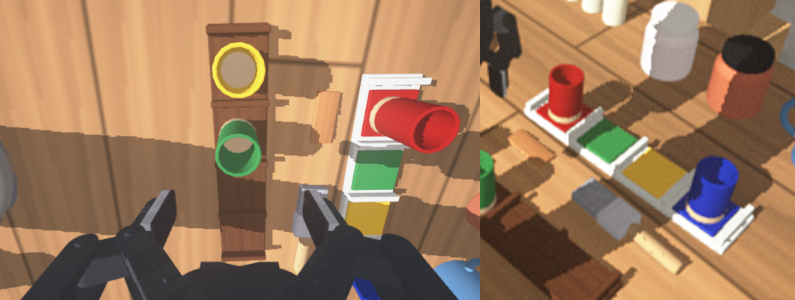

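Red stands upright on its tile (566,95 in the picture), and the green and yellow cups are undisturbed. Green is next.

>>> send_rows:
  motion:
    - {"dp": [0,-0.002,-0.02],"rot": [0,0.015,0],"grip": 0.085}
    - {"dp": [0,0,-0.03],"rot": [0,0,0],"grip": 0.085}
    - {"dp": [0,0,-0.025],"rot": [0,0,0],"grip": 0.085}
    - {"dp": [0,0,-0.015],"rot": [0,0,0],"grip": 0.085}
    - {"dp": [0,0,0],"rot": [0,0,0],"grip": 0.085}
    - {"dp": [0,0,0],"rot": [0,0,0],"grip": 0.085}

```text
clock: 19.12
tcp_pos: [0.4394, 0.0631, 0.0599]
orientation: [3.12, 0.075, 0.01]
contact_force: [-0.1, -0.2, 0.5]
grip_width: 0.0844
```

>>> send_rows:
  motion:
    - {"dp": [-0.004,-0.001,-0.014],"rot": [0,0.005,0],"grip": 0.085}
    - {"dp": [0,0,-0.007],"rot": [0,0,0],"grip": 0.085}
    - {"dp": [0,0,0],"rot": [0,0,0],"grip": 0.085}
    - {"dp": [0,0,0],"rot": [0,0,0],"grip": 0.085}

```text
clock: 19.62
tcp_pos: [0.4361, 0.062, 0.0388]
orientation: [3.12, 0.074, 0.006]
contact_force: [0.1, -0.3, 0.4]
grip_width: 0.085
```

>>> send_rows:
  motion:
    - {"dp": [0,0,0],"rot": [0,0,0],"grip": 0.03}
    - {"dp": [0,0,0],"rot": [0,0,0],"grip": 0.03}
    - {"dp": [0,0,0],"rot": [0,0,0],"grip": 0.03}
    - {"dp": [0,0,0],"rot": [0,0,0],"grip": 0.03}
    - {"dp": [0,0,0],"rot": [0,0,0],"grip": 0.03}
    - {"dp": [0,0,0],"rot": [0,0,0],"grip": 0.03}

```text
clock: 20.38
tcp_pos: [0.4365, 0.0621, 0.0394]
orientation: [3.12, 0.074, 0.008]
contact_force: [-0.2, 0.7, -0.4]
grip_width: 0.0467
```

>>> send_rows:
  motion:
    - {"dp": [0,0,0.02],"rot": [0,0,0],"grip": 0.03}
    - {"dp": [0,0,0.025],"rot": [0,0,0],"grip": 0.03}
    - {"dp": [0,0,0.025],"rot": [0,0,0],"grip": 0.03}
    - {"dp": [0,0,0.025],"rot": [0,0,0],"grip": 0.03}
    - {"dp": [0.02,-0.005,0.005],"rot": [0,0,0],"grip": 0.03}
    - {"dp": [0.03,-0.007,0],"rot": [0,0,0],"grip": 0.03}
    - {"dp": [0.035,-0.008,0],"rot": [0,0,0],"grip": 0.03}
    - {"dp": [0.035,-0.008,0],"rot": [0,0,0],"grip": 0.03}
    - {"dp": [0.035,-0.008,0],"rot": [0,0,0],"grip": 0.03}
    - {"dp": [0.02,-0.005,0],"rot": [0,0,0],"grip": 0.03}
    - {"dp": [0.015,-0.002,0],"rot": [0,0,0],"grip": 0.03}
    - {"dp": [0,0,0],"rot": [0,0,0],"grip": 0.03}
    - {"dp": [0,0,0],"rot": [0,0,0],"grip": 0.03}

```text
clock: 22.0
tcp_pos: [0.6277, 0.0162, 0.1394]
orientation: [3.118, 0.076, -0.004]
contact_force: [-0.5, -0.6, -1.0]
grip_width: 0.0465
```

>>> send_rows:
  motion:
    - {"dp": [0.001,0.004,-0.02],"rot": [0,-0.003,0],"grip": 0.03}
    - {"dp": [0,0,-0.025],"rot": [0,0,0],"grip": 0.03}
    - {"dp": [0,0,-0.02],"rot": [0,0,0],"grip": 0.03}
    - {"dp": [0,0,-0.012],"rot": [0,0,0],"grip": 0.03}
    - {"dp": [0,0,0],"rot": [0,0,0],"grip": 0.03}
    - {"dp": [0,0,0],"rot": [0,0,0],"grip": 0.03}

```text
clock: 22.75
tcp_pos: [0.6256, 0.022, 0.057]
orientation: [3.118, 0.079, -0.003]
contact_force: [-0.4, 0.3, -0.1]
grip_width: 0.0465
```

>>> send_rows:
  motion:
    - {"dp": [0.003,-0.0015,-0.006],"rot": [0,-0.002,0],"grip": 0.03}
    - {"dp": [0,0,-0.003],"rot": [0,0,0],"grip": 0.03}
    - {"dp": [0,0,-0.001],"rot": [0,0,0],"grip": 0.03}
    - {"dp": [0,0,0],"rot": [0,0,0],"grip": 0.03}
    - {"dp": [0,0,0],"rot": [0,0,0],"grip": 0.03}

```text
clock: 23.38
tcp_pos: [0.6303, 0.0202, 0.0482]
orientation: [3.118, 0.078, 0.006]
contact_force: [0.1, 0.5, -0.7]
grip_width: 0.0465
```

>>> send_rows:
  motion:
    - {"dp": [-0.001,0,-0.0018],"rot": [0,0.004,0],"grip": 0.03}
    - {"dp": [0,0,-0.001],"rot": [0,0,0],"grip": 0.03}
    - {"dp": [0,0,0],"rot": [0,0,0],"grip": 0.03}

```text
clock: 23.75
tcp_pos: [0.6293, 0.0203, 0.0455]
orientation: [3.118, 0.079, -0.0]
contact_force: [-0.7, -0.9, 0.3]
grip_width: 0.0464
```

>>> send_rows:
  motion:
    - {"dp": [0,0,-0.0005],"rot": [0,0,0],"grip": 0.085}
    - {"dp": [0,0,0],"rot": [0,0,0],"grip": 0.085}
    - {"dp": [0,0,0],"rot": [0,0,0],"grip": 0.085}
    - {"dp": [0,0,0],"rot": [0,0,0],"grip": 0.085}
    - {"dp": [0,0,0.02],"rot": [0,0,0],"grip": 0.085}
    - {"dp": [0,0,0.03],"rot": [0,0,0],"grip": 0.085}
    - {"dp": [0,0,0.03],"rot": [0,0,0],"grip": 0.085}
    - {"dp": [-0.02,0.012,0.01],"rot": [0,0,0],"grip": 0.085}
    - {"dp": [-0.035,0.022,0],"rot": [0,0,0],"grip": 0.085}
    - {"dp": [-0.035,0.022,0],"rot": [0,0,0],"grip": 0.085}
    - {"dp": [-0.035,0.022,0],"rot": [0,0,0],"grip": 0.085}
    - {"dp": [-0.035,0.022,0],"rot": [0,0,0],"grip": 0.085}
    - {"dp": [-0.025,0.014,0],"rot": [0,0,0],"grip": 0.085}
    - {"dp": [-0.01,0.006,0],"rot": [0,0,0],"grip": 0.085}
    - {"dp": [0,0,0],"rot": [0,0,0],"grip": 0.085}
    - {"dp": [0,0,0],"rot": [0,0,0],"grip": 0.085}

```text
clock: 25.75
tcp_pos: [0.4351, 0.1442, 0.1531]
orientation: [3.12, 0.077, 0.031]
contact_force: [-0.5, 0.7, -0.6]
grip_width: 0.0849
```

Run:
```python
from fit import *; from bench import get_obs, imaging
np.set_printoptions(precision=4,suppress=True)
W=imaging.grab_frame("wrist"); D=imaging.grab_frame("side")
for c,X0 in(('yellow',(.4325,.1435,.047)),):
    a=meas(W,c,X0,60)
    if a: print(c,*fit((W,),(a,),CUP,X0,X0[2]))
cv2.imwrite("pics/w6.png",np.hstack([cv2.resize(W["img"],(480,300)),cv2.resize(D["img"][130:330,290:500],(315,300))])[:,:,::-1])
```

```text
yellow [0.4315 0.1432 0.047 ] 1.4388685372068721e-06 [1.0042422749993698]
```

View pics/w6.png

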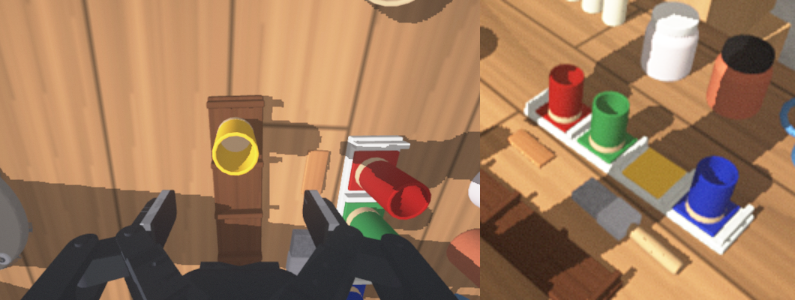

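Red (566,95), green (609,125) and blue (712,190) all stand upright on their tiles. The yellow cup lies centred between the fingers at (.4315,.1432).

>>> send_rows:
  motion:
    - {"dp": [-0.004,-0.001,-0.02],"rot": [0,0.018,0],"grip": 0.085}
    - {"dp": [0,0,-0.03],"rot": [0,0,0],"grip": 0.085}
    - {"dp": [0,0,-0.025],"rot": [0,0,0],"grip": 0.085}
    - {"dp": [0,0,-0.015],"rot": [0,0,0],"grip": 0.085}
    - {"dp": [0,0,0],"rot": [0,0,0],"grip": 0.085}
    - {"dp": [0,0,0],"rot": [0,0,0],"grip": 0.085}

```text
clock: 26.6
tcp_pos: [0.4309, 0.1409, 0.056]
orientation: [3.12, 0.069, -0.007]
contact_force: [0.7, 0.4, -0.1]
grip_width: 0.0851
```

>>> send_rows:
  motion:
    - {"dp": [0.0005,0.002,-0.011],"rot": [0,-0.004,0],"grip": 0.085}
    - {"dp": [0,0,-0.006],"rot": [0,0,0],"grip": 0.085}
    - {"dp": [0,0,0],"rot": [0,0,0],"grip": 0.085}
    - {"dp": [0,0,0],"rot": [0,0,0],"grip": 0.085}

```text
clock: 27.1
tcp_pos: [0.4327, 0.1435, 0.0393]
orientation: [3.121, 0.069, 0.004]
contact_force: [-0.0, 0.0, 0.1]
grip_width: 0.0851
```

>>> send_rows:
  motion:
    - {"dp": [0,0,0],"rot": [0,0,0],"grip": 0.03}
    - {"dp": [0,0,0],"rot": [0,0,0],"grip": 0.03}
    - {"dp": [0,0,0],"rot": [0,0,0],"grip": 0.03}
    - {"dp": [0,0,0],"rot": [0,0,0],"grip": 0.03}
    - {"dp": [0,0,0],"rot": [0,0,0],"grip": 0.03}
    - {"dp": [0,0,0],"rot": [0,0,0],"grip": 0.03}

```text
clock: 27.85
tcp_pos: [0.4331, 0.1436, 0.0398]
orientation: [3.121, 0.069, 0.006]
contact_force: [0.3, -0.3, 1.1]
grip_width: 0.0464
```

>>> send_rows:
  motion:
    - {"dp": [0,0,0.02],"rot": [0,0,0],"grip": 0.03}
    - {"dp": [0,0,0.03],"rot": [0,0,0],"grip": 0.03}
    - {"dp": [0,0,0.03],"rot": [0,0,0],"grip": 0.03}
    - {"dp": [0,0,0.025],"rot": [0,0,0],"grip": 0.03}
    - {"dp": [0.01,-0.02,0.005],"rot": [0,0,0],"grip": 0.03}
    - {"dp": [0.02,-0.035,0],"rot": [0,0,0],"grip": 0.03}
    - {"dp": [0.03,-0.035,0],"rot": [0,0,0],"grip": 0.03}
    - {"dp": [0.035,-0.035,0],"rot": [0,0,0],"grip": 0.03}
    - {"dp": [0.035,-0.035,0],"rot": [0,0,0],"grip": 0.03}
    - {"dp": [0.035,-0.02,0],"rot": [0,0,0],"grip": 0.03}
    - {"dp": [0.02,-0.01,0],"rot": [0,0,0],"grip": 0.03}
    - {"dp": [0.01,-0.005,0],"rot": [0,0,0],"grip": 0.03}
    - {"dp": [0,0,0],"rot": [0,0,0],"grip": 0.03}
    - {"dp": [0,0,0],"rot": [0,0,0],"grip": 0.03}

```text
clock: 29.6
tcp_pos: [0.6276, -0.0586, 0.1501]
orientation: [3.119, 0.075, -0.007]
contact_force: [-1.1, -0.1, -1.9]
grip_width: 0.0463
```

Target (.634,−.059), release z about .0458.

>>> send_rows:
  motion:
    - {"dp": [0.006,-0.001,-0.025],"rot": [0,-0.004,0],"grip": 0.03}
    - {"dp": [0,0,-0.03],"rot": [0,0,0],"grip": 0.03}
    - {"dp": [0,0,-0.02],"rot": [0,0,0],"grip": 0.03}
    - {"dp": [0,0,-0.012],"rot": [0,0,0],"grip": 0.03}
    - {"dp": [0,0,0],"rot": [0,0,0],"grip": 0.03}
    - {"dp": [0,0,0],"rot": [0,0,0],"grip": 0.03}

```text
clock: 30.35
tcp_pos: [0.6324, -0.0561, 0.0633]
orientation: [3.119, 0.083, 0.004]
contact_force: [-0.2, -0.3, -2.0]
grip_width: 0.0466
```

>>> send_rows:
  motion:
    - {"dp": [0.001,-0.003,-0.008],"rot": [0,0.002,0],"grip": 0.03}
    - {"dp": [0,0,-0.005],"rot": [0,0,0],"grip": 0.03}
    - {"dp": [0,0,-0.002],"rot": [0,0,0],"grip": 0.03}
    - {"dp": [0,0,0],"rot": [0,0,0],"grip": 0.03}
    - {"dp": [0,0,0],"rot": [0,0,0],"grip": 0.03}

```text
clock: 30.98
tcp_pos: [0.6347, -0.0596, 0.049]
orientation: [3.119, 0.082, 0.005]
contact_force: [0.5, -0.1, -0.5]
grip_width: 0.0464
```

>>> send_rows:
  motion:
    - {"dp": [-0.001,0,-0.002],"rot": [0,0.003,0],"grip": 0.03}
    - {"dp": [0,0,-0.001],"rot": [0,0,0],"grip": 0.03}
    - {"dp": [0,0,0],"rot": [0,0,0],"grip": 0.03}

```text
clock: 31.35
tcp_pos: [0.6338, -0.0596, 0.046]
orientation: [3.119, 0.082, 0.001]
contact_force: [-0.3, 0.0, -1.0]
grip_width: 0.0465
```

>>> send_rows:
  motion:
    - {"dp": [0,0,-0.0005],"rot": [0,0,0],"grip": 0.085}
    - {"dp": [0,0,0],"rot": [0,0,0],"grip": 0.085}
    - {"dp": [0,0,0],"rot": [0,0,0],"grip": 0.085}
    - {"dp": [0,0,0],"rot": [0,0,0],"grip": 0.085}
    - {"dp": [0,0,0.02],"rot": [0,0,0],"grip": 0.085}
    - {"dp": [0,0,0.03],"rot": [0,0,0],"grip": 0.085}
    - {"dp": [0,0,0.04],"rot": [0,0,0],"grip": 0.085}
    - {"dp": [0,-0.01,0.05],"rot": [0,0,0],"grip": 0.085}
    - {"dp": [0,-0.025,0.05],"rot": [0,0,0],"grip": 0.085}
    - {"dp": [0,-0.025,0.05],"rot": [0,0,0],"grip": 0.085}
    - {"dp": [0,-0.025,0.05],"rot": [0,0,0],"grip": 0.085}
    - {"dp": [0,-0.01,0.02],"rot": [0,0,0],"grip": 0.085}
    - {"dp": [0,0,0],"rot": [0,0,0],"grip": 0.085}
    - {"dp": [0,0,0],"rot": [0,0,0],"grip": 0.085}

```text
clock: 33.1
tcp_pos: [0.6316, -0.154, 0.3792]
orientation: [3.118, 0.089, 0.018]
contact_force: [-0.0, -0.1, -0.4]
grip_width: 0.0848
```

Run:
```python
from fit import *; from bench import get_obs, imaging
import pickle
W=imaging.grab_frame("wrist"); D=imaging.grab_frame("side"); pickle.dump((W,D),open("end.pkl","wb"))
T={'blue':(.6374,-.1389),'yellow':(.6338,-.0595),'green':(.629,.0202),'red':(.6246,.0998)}
for f in(W,D):
  f["a"]=np.ascontiguousarray(f["img"][:,:,::-1])
  f["a"]=cv2.resize(f["a"],None,fx=2,fy=2)
  for x,y in T.values():   # expected foot (z .018) and rim (z .088) circles
    for z in(.018,.088):
      p=np.int32([proj(f,(x+.024*np.cos(a),y+.024*np.sin(a),z))*2+.5 for a in t]); cv2.polylines(f["a"],[p],True,(255,255,255),1)
pw=np.array([proj(W,(*v,.05)) for v in T.values()]); print(pw.round())
cv2.imwrite("pics/end_side.png",D["a"][280:680,560:1060])
x0,y0=np.int32(np.maximum(pw.min(0)-70,0))*2; cv2.imwrite("pics/end_w.png",W["a"][y0:y0+590,x0:x0+700])
```

```text
[[322. 136.]
 [322.  82.]
 [322.  20.]
 [323. -50.]]
```

View pics/end_side.png

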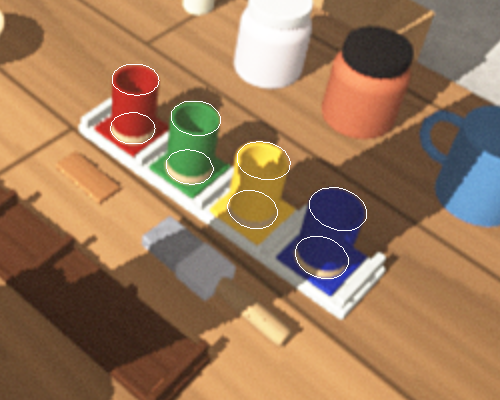

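View pics/end_w.png

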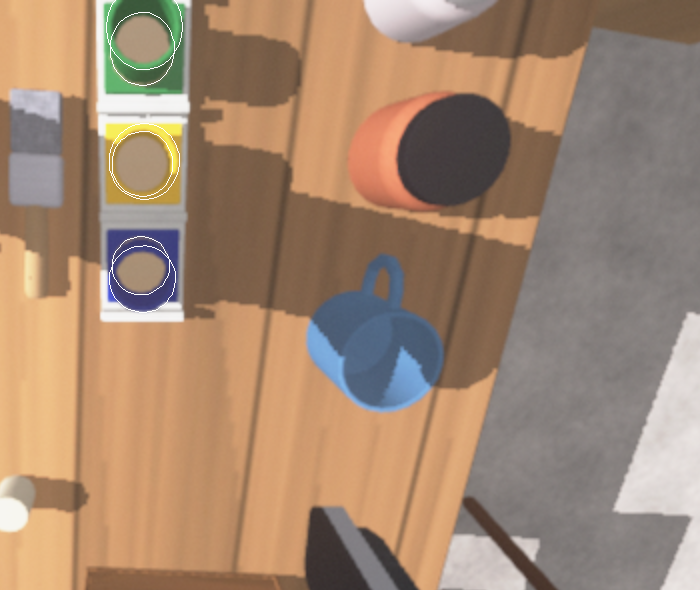

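The overlaid expected foot and rim circles fit all four cups to within about 2–3 mm. The side view shows all four; the wrist view shows green, yellow and blue. The gripper is clear, so I'm handing in.

```bash
python3 -c "
from bench import hand_in,get_obs
print(get_obs()['contact_force']);print(hand_in())"
```

```text
[-0.3321097   0.33826776  0.58978403]
the job is handed in; nothing more can be done
None
```

I moved all four cups from the dark rack to the white one and handed the job in at about 33 s of the 106 s allowed. No verdict came back, so the result rests on my own checks below.

- **Placing:** Each cup was lowered until the load on the gripper dropped or the expected seating height was reached. Only then was it released, so nothing was dropped. For yellow the force reading was ambiguous (about −1 N), so I relied on the height.
- **Position:** In the last side view all four cups stand upright on the tile of their own colour, within about 2–3 mm of the expected outlines. The last wrist view confirms this for blue, yellow and green, but red was out of that picture.
- **Gripper and bowl:** At hand-in the gripper was open, well above the cups and touching nothing. I never went near the bowl, and I did not re-measure its position at the end.
- **Check that failed:** The automatic position fit for the blue cup on its tile was useless because the cup and tile colours merge. I used the outline overlays for all the placed cups instead.

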